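Unlock the battery lid of the backup power unit

ROBOT

A 7-joint arm with a two-finger parallel gripper is mounted at the origin on the work surface. World frame = base frame: x ahead of the robot, y to its left, z up, the work surface at z = 0. Lengths are in m, angles in rad, forces in N, time in s.
With the tool pointing down it reaches from about 0.425 to 0.875 m from the base axis. Payload 4.7 kg.
Tool frame: the origin (TCP) lies where the fingers leave the gripper's body, on its centre line; the fingertips stand 70 mm ahead of it and the grasp point (between the pads) lies 51 mm ahead of it; z points along the fingers, y is the line along which they close (so a half turn about z gives the same grasp; the last joint's range is limited). The gripper opens to 87 mm and grips with 3 to 60 N. Pads are 19 mm wide; open, the fingers measure 117 mm over their backs; the gripper's body (75 mm by 190 mm) begins 51 mm behind the grasp point.
Start: joints at [-1.136, 0.321, -0.07, 1.45, 0.023, 1.371, -0.057], TCP at [0.266, 0.593, 0.292] pointing down, gripper open.
Joint ranges: [-2.86, 2.86], [-0.3, 2.09], [-1.38, 1.24], [0.06, 2.45], [-1.56, 4.7], [0.09, 2.05], [-2.69, 2.69]. Speed limits (rad/s): [2.57, 2.57, 3.14, 3.14, 3.14, 3.14, 3.14].

INTERFACE

Orientations are given as a rotation vector (axis times angle).
In Python, from bench import get_state, get_image, get_calibration, close_job gives the robot as it stands.
- The arm moves only by the tool send_rows, never from a script. Its argument "rows" is a list of rows, each an object of numbers: "hand": the finger opening in mm, from 0 to 87; "x", "y", "z": the shift along the world's x, y, z in mm; "roll": the turn about the world's z in degrees. A call has 1 to 10 rows; each row shifts and turns the commanded pose from where the row before left it; what a row does not reach is not made up. A row lasts 1/10 s, in which the tool goes at most 50 mm and 8.59 degrees, less where a joint would pass 70% of its speed; a pose out of reach is approached as far as the arm can. A call is refused whole if a number of a shift passes 50 or a number of a turn 8.59, either way. A call with a gripper value outside its range is refused whole. The fingers move at their own pace and stop on an object; "force" is the grip in N (left out, the last holds). Time passes only in rows, so rows that do not move let the fingers close. It gives the time, the measured TCP pose, the force, the opening and the grip force at its end, in the units of the state.
- get_state(): the state, without advancing time (a new reading comes with each control period).
- get_image(name): name is "side" or "top" or "wrist"; returns the picture (420x560x3 uint8, blue, green, red); there is no depth.
- get_calibration(name): a dict with "mtx" (3x3 intrinsics, pixels), "world_from_camera" (4x4, takes a point from camera to world coordinates). Camera axes: x right, y down, z forward; pixel columns grow to the right and rows downward; lengths in m; the calibration is good to about 2 mm. A picture is of the moment at which its call begins: read the wrist's pose just before it. get_calibration takes no time and is no camera call; for the wrist camera it gives the pose at the moment of the call.
- close_job(): hands the job in; it is judged then, once.
The state is a dict: "time": time; "joint_positions": joint angles; "qd": joint speeds; "joint_torque": joint torques, N m; "position": TCP position; "tool_rot": TCP orientation; "ft_force": force on the tool from outside, world axes, zero at the start; "torque": the same for the moment, N m; "grip_width": opening from 0.0 (shut) to 1.0 (fully open); "grip_force": force on a finger pad.
Only numpy, scipy, OpenCV 4.12 (cv2) and the standard library are available. Lean on these libraries where they do the work, as an engineer would, in place of code of your own. Each camera call takes 0.05 s, during which the arm holds its last target. There are 200 camera calls.

TASK

On the big dark-grey backup power unit on the printer desk (not the low off-white cable box with the same kind of lock), unlock the battery lid: first swing the flat keeper lever a full quarter turn, anticlockwise seen from above, so that its nose is out of the bolt's way, then slide the bolt all the way out of its staple, towards the keeper's pivot. Leave the keeper swung open and the bolt drawn back.

Things in the scene. Friction and masses are not known exactly. Their poses are not given: they have to be found in the camera images.
- keeper_post (a point): Centre of the upright round post (16 mm across, 32 mm tall) on the tail of the keeper lever, on the dark-grey power unit (fixed, 230 x 320 x 95 mm). Lever top 16 mm below, lid 29 mm below. z up; the lever's pivot (vertical) is 60 mm away along +y, its nose 60 mm farther on. Opening carries the post first along +x. The frame turns with the lever; keeper shut, it is parallel to bolt_knob's.
- keeper (a joint): Angle of the flat aluminium keeper lever (130 mm long), rad: 0 shut, nose within 3 mm of the bolt's knob; grows anticlockwise seen from above to a stop at 1.571. Light friction (1 N at the post), no spring: it stays where left. The off-white cable box (150 x 310 x 50 mm) with the same lock is a bystander.
- bolt_knob (a point): On the axis of the bolt's upright round steel knob (18 mm across); its top is 17 mm above this point, the bolt's flat bar 17 mm below, the lid 30 mm below. The bar runs from the knob along +y, under a guide bracket 34 mm away and a staple 74 mm away (17 mm high over the lid). z up; the bolt is drawn back along -y, towards the keeper's pivot.
- bolt (a joint): Travel of the bolt, m: 0 shot into its staple, grows as it is drawn back, stop at 0.042. Friction about 2 N, no spring. While the keeper is shut its nose stops the knob after 3 mm.

How it is judged:
By the outcome, as a careful person would: the job done as asked, in the order asked, and still so for the second after the job is handed in, with the robot touching nothing.
It also fails if it takes over 42 s, if anything falls off the work surface, if the arm or the gripper's body presses on something with over 40 N, if the wrist force passes 120 N, or if a joint passes its speed limit or range.

## Working session

There is one attempt and no reset: what is moved stays moved. The work goes in short steps, Python scripts to look and compute and a tool call to move; the robot and the scene stay as the last step left them, time stands still between calls to the robot, and variables do not carry over. Pictures are saved under pics/ and viewed, at most 10 in all, crops included, and the job is handed in when it is done.

Besides the shell and the picture viewer there is one more tool, called after "Emit:" in YAML: its name, and indented under it one key for each argument. send_rows: Moves the arm, as the interface text tells. Its arguments: {"type":"object","properties":{"rows":{"type":"array","items":{"type":"object","properties":{"hand":{"type":"number"},"x":{"type":"number"},"y":{"type":"number"},"z":{"type":"number"},"roll":{"type":"number"}}}},"force":{"type":"number"}},"required":["rows"]}

```bash
mkdir -p pics; python3 - <<'E'
from bench import *
import cv2
s=get_state();print(s['time'],s['position'],s['tool_rot'])
for n in("top","side"):
    i=get_image(n);cv2.imwrite(f"pics/{n}0.png",i);c=get_calibration(n);print(c['mtx'],c['world_from_camera'])
E
```

```text
0.0 [0.26537356 0.59291956 0.29117625] [-6.55953339e-01 -3.07207162e+00  2.85954303e-03]
[[409.8663908    0.         289.88993374]
 [  0.         409.8663908  212.58756539]
 [  0.           0.           1.        ]] [[ 2.49802889e-02 -9.96734593e-01  7.67863040e-02  4.56204605e-01]
 [-9.99305693e-01 -2.70208717e-02 -2.56516148e-02  6.47097330e-04]
 [ 2.76426847e-02 -7.60922059e-02 -9.96717542e-01  9.68741976e-01]
 [ 0.00000000e+00  0.00000000e+00  0.00000000e+00  1.00000000e+00]]
[[473.43017251   0.         280.84023322]
 [  0.         473.43017251 214.36499816]
 [  0.           0.           1.        ]] [[ 9.39185874e-01 -2.02426518e-01  2.77404758e-01  1.94513014e-01]
 [-3.43408786e-01 -5.52323765e-01  7.59610996e-01 -8.83878671e-01]
 [-5.48168405e-04 -8.08679148e-01 -5.88249722e-01  8.41840160e-01]
 [ 0.00000000e+00  0.00000000e+00  0.00000000e+00  1.00000000e+00]]
```

View pics/top0.png

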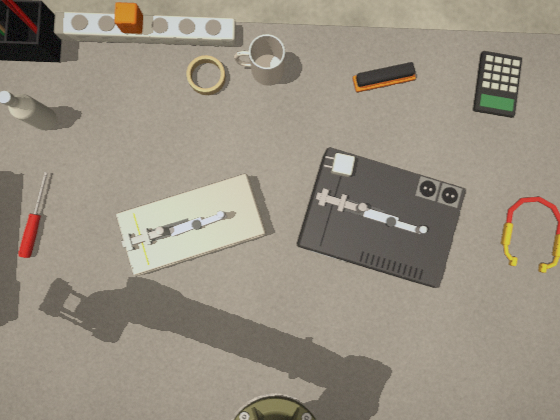

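View pics/side0.png

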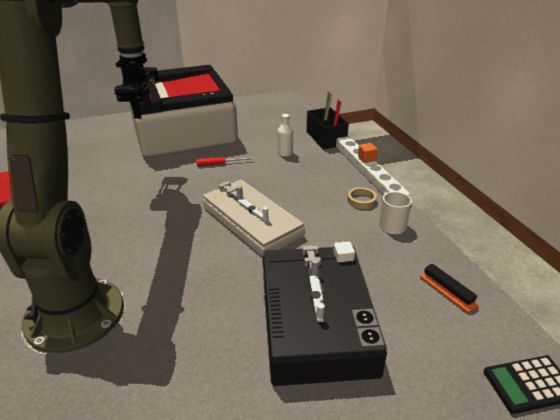

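Top view: the dark unit is on the right, with its post near (423,230), pivot (392,221), knob (362,208) and staple (323,198). The side view agrees, with the post near (320,310). I'll zoom in to refine these.

```bash
python3 - <<'E'
import cv2,numpy as np
a=cv2.imread("pics/top0.png")[180:250,310:440];b=cv2.imread("pics/side0.png")[240:330,280:350]
A=cv2.resize(a,None,fx=6,fy=6,interpolation=cv2.INTER_CUBIC)[:, :780]
cv2.imwrite("pics/topc.png",A)
cv2.imwrite("pics/sidec.png",cv2.resize(b,None,fx=6,fy=6,interpolation=cv2.INTER_CUBIC))
E
```

```text
(no output)
```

View pics/topc.png

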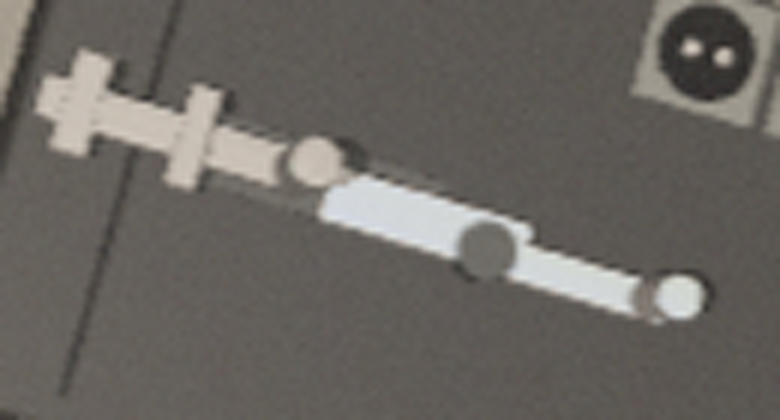

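View pics/sidec.png

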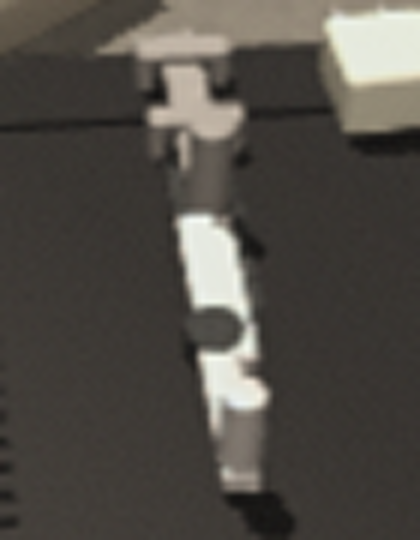

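Top crop: post top at (681,297), pivot head (487,249), knob top (315,161). Side crop: post top about (247,394), knob top about (215,118). Next I cast rays onto the known heights and cross-check by triangulating the two views.

```bash
cat > h.py <<'E'
import numpy as np
from bench import *
def ray(n,p):
    c=get_calibration(n);T=c['world_from_camera'];d=T[:3,:3]@np.linalg.solve(c['mtx'],[*p,1]);return T[:3,3],d
def plane(n,p,z):
    o,d=ray(n,p);return o+d*(z-o[2])/d[2]
def tri(p,q):
    o,d=ray('top',p);o2,e=ray('side',q);t=np.linalg.lstsq(np.c_[d,-e],o2-o,rcond=None)[0]
    a,b=o+d*t[0],o2+e*t[1];return (a+b)/2,np.linalg.norm(a-b)
E
python3 - <<'E'
from h import *
t=lambda u,v:(310+u/6-.42,180+v/6-.42)
s=lambda u,v:(280+u/6-.42,240+v/6-.42)
P=plane('top',t(681,297),.140);V=plane('top',t(487,249),.111);K=plane('top',t(315,161),.142)
print(P,V,K,np.linalg.norm((P-V)[:2]))
print(tri(t(681,297),s(247,394)),tri(t(315,161),s(215,118)))
St=plane('top',t(82,103),.112);print(St,np.linalg.norm((K-St)[:2]))
d=St-K;print(np.degrees(np.arctan2(d[1],d[0])));d=V-P;print(np.degrees(np.arctan2(d[1],d[0])))
st=get_state();from scipy.spatial.transform import Rotation as R;print(R.from_rotvec(st['tool_rot']).as_matrix())
E
```

```text
[ 0.49367438 -0.29333899  0.14      ] [ 0.51008396 -0.23475833  0.111     ] [ 0.53648434 -0.16729868  0.142     ] 0.06083557515132974
(array([ 0.49416068, -0.29371018,  0.13943879]), np.float64(0.0009718622615370641)) (array([ 0.53703645, -0.16725312,  0.14340497]), np.float64(0.0014406973017701433))
[ 0.55759554 -0.0908876   0.112     ] 0.07927380480927992
74.5553461704572
74.35140819128729
[[-9.12787382e-01  4.08434586e-01 -6.19848620e-04]
 [ 4.08435044e-01  9.12785936e-01 -1.62761655e-03]
 [-9.89857878e-05 -1.73883575e-03 -9.99998483e-01]]
```

Emit:
send_rows:
  rows:
    - {"x": 20,"y": -37,"roll": -4,"hand": 40}
    - {"x": 20,"y": -37,"roll": -4,"hand": 40}
    - {"x": 20,"y": -37,"roll": -4,"hand": 40}
    - {"x": 20,"y": -37,"roll": -4,"hand": 40}
    - {"x": 20,"y": -37,"roll": -4,"hand": 40}
    - {"x": 20,"y": -37,"roll": -4,"hand": 40}
    - {"x": 20,"y": -37,"roll": -4,"hand": 40}
    - {"x": 20,"y": -37,"roll": -4,"hand": 40}
    - {"x": 20,"y": -37,"roll": -4,"hand": 40}
    - {"x": 20,"y": -37,"roll": -4,"hand": 40}

```text
schema error: expected keys hand, x, y, z, roll
```

Emit:
send_rows:
  rows:
    - {"x": 14,"y": -41,"roll": -4}
    - {"x": 14,"y": -43,"roll": -4}
    - {"x": 0,"y": -44,"roll": -4}
    - {"x": 0,"y": -44,"roll": -4}
    - {"x": 0,"y": -44,"roll": -4}
    - {"x": 0,"y": -44,"roll": -4}
    - {"x": 0,"y": -44,"roll": -4}
    - {"x": 0,"y": -44,"roll": -4}
    - {"x": 0,"y": -44,"roll": -4}
    - {"x": 0,"y": -44,"roll": -4}

```text
schema error: expected keys hand, x, y, z, roll
```

```bash
python3 - <<'E'
from h import *
import cv2
from scipy.spatial.transform import Rotation as R
s=get_state();M=R.from_rotvec(s['tool_rot']).as_matrix();print(s['time'],s['position'],np.degrees(np.arctan2(M[1,1],M[0,1])),s['joint_positions'])
cv2.imwrite("pics/w1.png",get_image('wrist'));c=get_calibration('wrist');print(c)
E
```

```text
0.1 [0.26539481 0.59293629 0.29125784] 65.8934254525501 [-1.13590902  0.32176199 -0.07008894  1.45156188  0.02260703  1.37079738
 -0.05688517]
{'mtx': array([[343.04430465,   0.        , 272.75785946],
       [  0.        , 343.04430465, 209.03139352],
       [  0.        ,   0.        ,   1.        ]]), 'world_from_camera': array([[ 0.40914125,  0.87030007,  0.27419195,  0.18930346],
       [ 0.91247013, -0.38980279, -0.12430625,  0.62639135],
       [-0.00130295,  0.30105078, -0.95360722,  0.38483696],
       [ 0.        ,  0.        ,  0.        ,  1.        ]])}
```

All keys are required.

Emit:
send_rows:
  rows:
    - {"x": 20,"y": -37,"z": 0,"roll": -4,"hand": 40}
    - {"x": 20,"y": -37,"z": 0,"roll": -4,"hand": 40}
    - {"x": 20,"y": -37,"z": 0,"roll": -4,"hand": 40}
    - {"x": 20,"y": -37,"z": 0,"roll": -4,"hand": 40}
    - {"x": 20,"y": -37,"z": 0,"roll": -4,"hand": 40}
    - {"x": 20,"y": -37,"z": 0,"roll": -4,"hand": 40}
    - {"x": 20,"y": -37,"z": 0,"roll": -4,"hand": 40}
    - {"x": 20,"y": -37,"z": 0,"roll": -4,"hand": 40}
    - {"x": 20,"y": -37,"z": 0,"roll": -4,"hand": 40}
    - {"x": 20,"y": -37,"z": 0,"roll": -4,"hand": 40}

```text
time: 1.15
position: [0.466, 0.2216, 0.2922]
tool_rot: [-1.671, -2.66, -0.0]
ft_force: [0.8, 1.7, -0.6]
grip_width: 0.463
grip_force: 0.0
```

Emit:
send_rows:
  rows:
    - {"x": 14,"y": -41,"z": 0,"roll": -4,"hand": 40}
    - {"x": 14,"y": -43,"z": 0,"roll": -4,"hand": 40}
    - {"x": 0,"y": -44,"z": 0,"roll": -4,"hand": 40}
    - {"x": 0,"y": -44,"z": 0,"roll": -4,"hand": 40}
    - {"x": 0,"y": -44,"z": 0,"roll": -4,"hand": 40}
    - {"x": 0,"y": -44,"z": 0,"roll": -4,"hand": 40}
    - {"x": 0,"y": -44,"z": 0,"roll": -4,"hand": 40}
    - {"x": 0,"y": -44,"z": 0,"roll": -4,"hand": 40}
    - {"x": 0,"y": -44,"z": 0,"roll": -4,"hand": 40}
    - {"x": 0,"y": -44,"z": 0,"roll": -4,"hand": 40}

```text
time: 2.15
position: [0.4931, -0.2143, 0.2924]
tool_rot: [2.48, 1.929, 0.001]
ft_force: [0.7, 0.3, -0.1]
grip_width: 0.459
grip_force: 0.0
```

```bash
cat >> h.py <<'E'
import cv2
from scipy.spatial.transform import Rotation as R
def look(n,f):
    s=get_state();M=R.from_rotvec(s['tool_rot']).as_matrix();print(s['time'],s['position'],np.degrees(np.arctan2(M[1,1],M[0,1])),s['joint_positions'][6],s['ft_force'],s['grip_width'])
    cv2.imwrite(f,get_image(n))
E
python3 - <<'E'
from h import *
look('wrist','pics/w1.png')
E
```

```text
2.15 [ 0.49313785 -0.21432727  0.29235022] -14.254926893879725 0.16709817218240017 [ 0.68083355  0.25073744 -0.05000301] 0.45922529229975256
```

View pics/w1.png

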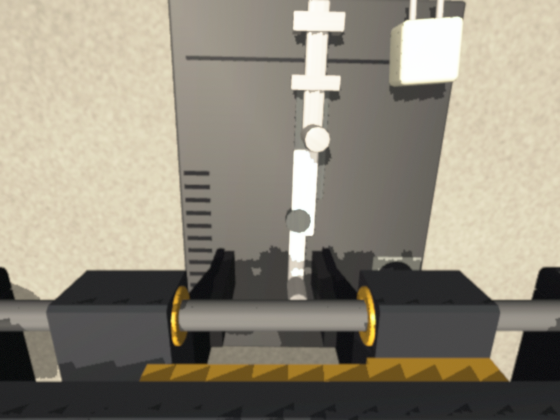

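The wrist view shows the knob top at (317,138) and the pivot head at (298,220). The post is behind the gripper bar. I'll compare these with the earlier estimates.

```bash
python3 - <<'E'
from h import *
print(plane('wrist',(317,138),.142),plane('wrist',(298,220),.113),plane('wrist',(320,20),.112),get_state()['position'])
E
```

```text
[ 0.53616102 -0.17645811  0.142     ] [ 0.50842705 -0.2428482   0.113     ] [ 0.55939323 -0.10036977  0.112     ] [ 0.49133245 -0.22313971  0.29278087]
```

Emit:
send_rows:
  rows:
    - {"x": 0,"y": -30,"z": 0,"roll": -1.4,"hand": 36}
    - {"x": 0,"y": -30,"z": 0,"roll": 0,"hand": 36}
    - {"x": 0,"y": -20,"z": 0,"roll": 0,"hand": 36}
    - {"x": 0,"y": 0,"z": 0,"roll": 0,"hand": 36}
    - {"x": 0,"y": 0,"z": -30,"roll": 0,"hand": 36}
    - {"x": 0,"y": 0,"z": -20,"roll": 0,"hand": 36}
    - {"x": 0,"y": 0,"z": 0,"roll": 0,"hand": 36}
    - {"x": 0,"y": 0,"z": 0,"roll": 0,"hand": 36}

```text
time: 3.0
position: [0.4938, -0.2916, 0.2425]
tool_rot: [-2.499, -1.903, -0.0]
ft_force: [0.1, -0.7, 0.2]
grip_width: 0.414
grip_force: 0.0
```

```bash
python3 - <<'E'
from h import *
look('wrist','pics/w2.png')
E
```

```text
3.0 [ 0.49384261 -0.29162984  0.242484  ] -15.434793545128793 0.3586061275416428 [ 0.1458017  -0.66540963  0.19108175] 0.41414988416961424
```

View pics/w2.png

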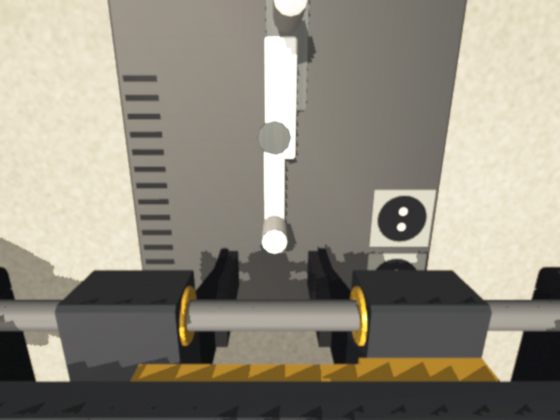

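The post top is at (274,241), centred between the fingers (about 235 and 312), and the pivot is at (274,137).

```bash
python3 - <<'E'
from h import *
print(plane('wrist',(274,241),.140),plane('wrist',(274,137),.113),plane('wrist',(291,4),.142),get_state()['position'])
E
```

```text
[ 0.4948492  -0.29270292  0.14      ] [ 0.51110647 -0.23423283  0.113     ] [ 0.53737974 -0.17056867  0.142     ] [ 0.49417882 -0.2921642   0.24327853]
```

Emit:
send_rows:
  rows:
    - {"x": 0,"y": 0,"z": -30,"roll": 0,"hand": 36}
    - {"x": 0,"y": 0,"z": -30,"roll": 0,"hand": 36}
    - {"x": 0,"y": 0,"z": 0,"roll": 0,"hand": 36}
    - {"x": 0,"y": 0,"z": 0,"roll": 0,"hand": 18}
    - {"x": 0,"y": 0,"z": 0,"roll": 0,"hand": 18}
    - {"x": 0,"y": 0,"z": 0,"roll": 0,"hand": 18}
  force: 5

```text
time: 3.65
position: [0.4945, -0.2933, 0.1842]
tool_rot: [2.499, 1.9, 0.003]
ft_force: [0.8, 0.5, -0.2]
grip_width: 0.249
grip_force: 0.0
```

Emit:
send_rows:
  rows:
    - {"x": 0,"y": 0,"z": 0,"roll": 0,"hand": 18}
    - {"x": 7.7,"y": -1.6,"z": 0,"roll": 7.5,"hand": 18}
    - {"x": 7.8,"y": -0.6,"z": 0,"roll": 7.5,"hand": 18}
    - {"x": 7.8,"y": 0.5,"z": 0,"roll": 7.5,"hand": 18}
    - {"x": 7.7,"y": 1.5,"z": 0,"roll": 7.5,"hand": 18}
    - {"x": 7.5,"y": 2.5,"z": 0,"roll": 7.5,"hand": 18}
    - {"x": 7.1,"y": 3.4,"z": 0,"roll": 7.5,"hand": 18}
    - {"x": 0,"y": 0,"z": 0,"roll": 0,"hand": 18}

```text
time: 4.45
position: [0.5401, -0.2868, 0.1828]
tool_rot: [1.581, 2.714, 0.001]
ft_force: [0.1, 0.6, -0.5]
grip_width: 0.206
grip_force: 0.0
```

Emit:
send_rows:
  rows:
    - {"x": 6.6,"y": 4.3,"z": 0,"roll": 7.5,"hand": 18}
    - {"x": 5.9,"y": 5.1,"z": 0,"roll": 7.5,"hand": 18}
    - {"x": 5.2,"y": 5.9,"z": 0,"roll": 7.5,"hand": 18}
    - {"x": 4.4,"y": 6.5,"z": 0,"roll": 7.5,"hand": 18}
    - {"x": 3.5,"y": 7.0,"z": 0,"roll": 7.5,"hand": 18}
    - {"x": 2.6,"y": 7.4,"z": 0,"roll": 7.5,"hand": 18}
    - {"x": 0.5,"y": 2,"z": 0,"roll": 0,"hand": 18}
    - {"x": 0,"y": 0,"z": 0,"roll": 0,"hand": 18}

```text
time: 5.25
position: [0.5678, -0.2486, 0.1825]
tool_rot: [0.431, 3.112, 0.001]
ft_force: [-0.1, 0.0, -0.2]
grip_width: 0.208
grip_force: 0.0
```

Nudge on to feel the stop.

Emit:
send_rows:
  rows:
    - {"x": 0.5,"y": 2,"z": 0,"roll": 0,"hand": 18}
    - {"x": 0.5,"y": 1,"z": 0,"roll": 0,"hand": 18}
    - {"x": 0,"y": 0,"z": 0,"roll": 0,"hand": 18}

```text
time: 5.55
position: [0.5678, -0.2478, 0.1824]
tool_rot: [-0.429, -3.111, 0.004]
ft_force: [-1.7, -4.0, 0.7]
grip_width: 0.208
grip_force: 2.6
```

Emit:
send_rows:
  rows:
    - {"x": 0.5,"y": 2,"z": 0,"roll": 0,"hand": 18}
    - {"x": 0,"y": 0,"z": 0,"roll": 0,"hand": 18}

```text
time: 5.75
position: [0.5678, -0.2475, 0.1824]
tool_rot: [-0.43, -3.111, 0.008]
ft_force: [-2.9, -7.8, -0.7]
grip_width: 0.211
grip_force: 4.1
```

Emit:
send_rows:
  rows:
    - {"x": -1,"y": -4,"z": 0,"roll": 0,"hand": 18}
    - {"x": 0,"y": 0,"z": 0,"roll": 0,"hand": 30}
    - {"x": 0,"y": 0,"z": 0,"roll": 0,"hand": 30}
    - {"x": 0,"y": 0,"z": 30,"roll": 0,"hand": 34}
    - {"x": 0,"y": 0,"z": 30,"roll": 0,"hand": 38}
    - {"x": -6,"y": 12,"z": 0,"roll": -8.5,"hand": 38}
    - {"x": -6,"y": 13,"z": 0,"roll": -8.5,"hand": 38}
    - {"x": -6,"y": 13,"z": 0,"roll": -8.5,"hand": 38}
    - {"x": -6,"y": 13,"z": 0,"roll": -8.5,"hand": 38}
    - {"x": -6,"y": 0,"z": 0,"roll": -8.5,"hand": 38}

```text
time: 6.75
position: [0.5389, -0.1932, 0.2422]
tool_rot: [-1.526, -2.745, -0.004]
ft_force: [-0.1, 0.1, -0.6]
grip_width: 0.434
grip_force: 0.0
```

Emit:
send_rows:
  rows:
    - {"x": 0,"y": 0,"z": 0,"roll": -8.5,"hand": 38}
    - {"x": 0,"y": 0,"z": 0,"roll": -8.5,"hand": 38}
    - {"x": 0,"y": 0,"z": 0,"roll": -8.5,"hand": 38}
    - {"x": 0,"y": 0,"z": 0,"roll": -8.5,"hand": 38}
    - {"x": 0,"y": 0,"z": 0,"roll": -8.5,"hand": 38}
    - {"x": 0,"y": 0,"z": 0,"roll": -5,"hand": 38}
    - {"x": 0,"y": 0,"z": 0,"roll": 0,"hand": 38}
    - {"x": 0,"y": 0,"z": 0,"roll": 0,"hand": 38}

```text
time: 7.55
position: [0.5385, -0.1961, 0.2423]
tool_rot: [-2.498, -1.905, -0.001]
ft_force: [-0.9, -0.3, 0.2]
grip_width: 0.437
grip_force: 0.0
```

```bash
python3 - <<'E'
from h import *
look('wrist','pics/w3.png')
E
```

```text
7.55 [ 0.53853545 -0.19605924  0.24226007] -15.336511759167296 0.14159642896722358 [-0.94878075 -0.29071068  0.18981102] 0.43734802355909425
```

View pics/w3.png

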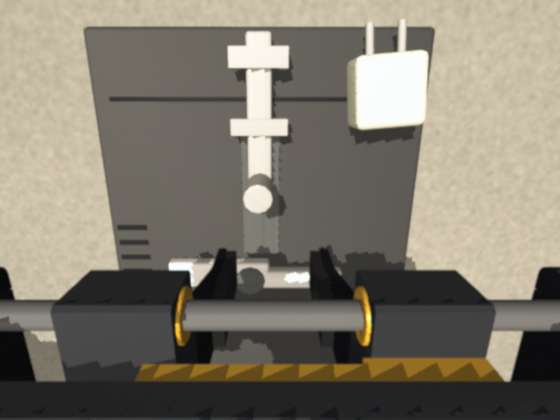

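The keeper now lies crosswise (open), and the knob top is at (258,198).

```bash
python3 - <<'E'
from h import *
K=plane('wrist',(258,198),.142);p=get_state()['position'];print(K,p,(K-p)*1000)
E
```

```text
[ 0.53754854 -0.16676369  0.142     ] [ 0.53847736 -0.19621362  0.24225079] [  -0.92882384   29.44992579 -100.25078925]
```

Emit:
send_rows:
  rows:
    - {"x": -1,"y": 15,"z": 0,"roll": 0,"hand": 38}
    - {"x": 0,"y": 14,"z": 0,"roll": 0,"hand": 38}
    - {"x": 0,"y": 0,"z": 0,"roll": 0,"hand": 38}
    - {"x": 0,"y": 0,"z": -30,"roll": 0,"hand": 38}
    - {"x": 0,"y": 0,"z": -28,"roll": 0,"hand": 38}
    - {"x": 0,"y": 0,"z": 0,"roll": 0,"hand": 38}
    - {"x": 0,"y": 0,"z": 0,"roll": 0,"hand": 10}
    - {"x": 0,"y": 0,"z": 0,"roll": 0,"hand": 10}
    - {"x": 0,"y": 0,"z": 0,"roll": 0,"hand": 10}
    - {"x": 0,"y": 0,"z": 0,"roll": 0,"hand": 10}
  force: 15

```text
time: 8.6
position: [0.5371, -0.168, 0.1856]
tool_rot: [-2.5, -1.901, -0.0]
ft_force: [-4.0, 1.1, 5.1]
grip_width: 0.202
grip_force: 15.0
```

Emit:
send_rows:
  rows:
    - {"x": -1.9,"y": -6.7,"z": 0,"roll": 0,"hand": 10}
    - {"x": -1.9,"y": -6.7,"z": 0,"roll": 0,"hand": 10}
    - {"x": -1.9,"y": -6.7,"z": 0,"roll": 0,"hand": 10}
    - {"x": -1.9,"y": -6.7,"z": 0,"roll": 0,"hand": 10}
    - {"x": -1.9,"y": -6.7,"z": 0,"roll": 0,"hand": 10}
    - {"x": -1.9,"y": -6.7,"z": 0,"roll": 0,"hand": 10}
    - {"x": -0.6,"y": -2,"z": 0,"roll": 0,"hand": 10}
    - {"x": 0,"y": 0,"z": 0,"roll": 0,"hand": 10}

```text
time: 9.4
position: [0.5258, -0.2087, 0.1856]
tool_rot: [-2.499, -1.901, -0.004]
ft_force: [-2.4, 4.0, 6.3]
grip_width: 0.199
grip_force: 15.0
```

Emit:
send_rows:
  rows:
    - {"x": -0.6,"y": -2,"z": 0,"roll": 0,"hand": 10}
    - {"x": 0,"y": 0,"z": 0,"roll": 0,"hand": 10}

```text
time: 9.6
position: [0.5258, -0.2089, 0.1856]
tool_rot: [-2.496, -1.902, -0.007]
ft_force: [-1.9, 6.8, 7.1]
grip_width: 0.199
grip_force: 15.0
```

The bolt is at its stop. I'll relax back to it, release and lift clear.

Emit:
send_rows:
  rows:
    - {"x": 0.8,"y": 2.8,"z": 0,"roll": 0,"hand": 10}
    - {"x": 0,"y": 0,"z": 0,"roll": 0,"hand": 38}
    - {"x": 0,"y": 0,"z": 0,"roll": 0,"hand": 38}
    - {"x": 0,"y": 0,"z": 0,"roll": 0,"hand": 38}
    - {"x": 0,"y": 0,"z": 30,"roll": 0,"hand": 38}
    - {"x": 0,"y": 0,"z": 40,"roll": 0,"hand": 38}
    - {"x": -13,"y": 40,"z": 40,"roll": 0,"hand": 38}
    - {"x": -13,"y": 45,"z": 10,"roll": 0,"hand": 38}
    - {"x": 0,"y": 45,"z": 0,"roll": 0,"hand": 38}
    - {"x": 0,"y": 45,"z": 0,"roll": 0,"hand": 38}

```text
time: 10.6
position: [0.5012, -0.0385, 0.2997]
tool_rot: [2.501, 1.9, 0.004]
ft_force: [1.1, 0.6, -0.5]
grip_width: 0.438
grip_force: 0.0
```

Emit:
send_rows:
  rows:
    - {"x": 0,"y": 45,"z": 0,"roll": 0,"hand": 38}
    - {"x": 0,"y": 45,"z": 0,"roll": 0,"hand": 38}
    - {"x": 0,"y": 45,"z": 0,"roll": 0,"hand": 38}
    - {"x": 0,"y": 0,"z": 0,"roll": 0,"hand": 38}
    - {"x": 0,"y": 0,"z": 0,"roll": 0,"hand": 38}

```text
time: 11.1
position: [0.5013, 0.0961, 0.2985]
tool_rot: [2.498, 1.904, -0.001]
ft_force: [-0.1, -1.0, 0.2]
grip_width: 0.437
grip_force: 0.0
```

```bash
python3 - <<'E'
from h import *
look('top','pics/t4.png')
i=cv2.imread('pics/t4.png')[140:300,290:480];cv2.imwrite('pics/t4c.png',cv2.resize(i,None,fx=3.5,fy=3.5,interpolation=cv2.INTER_CUBIC))
E
```

```text
11.1 [0.50128574 0.09612264 0.29849445] -15.358496850323991 -0.5044333910951255 [-0.12550872 -0.9687027   0.16668373] 0.43655102239732685
```

View pics/t4c.png

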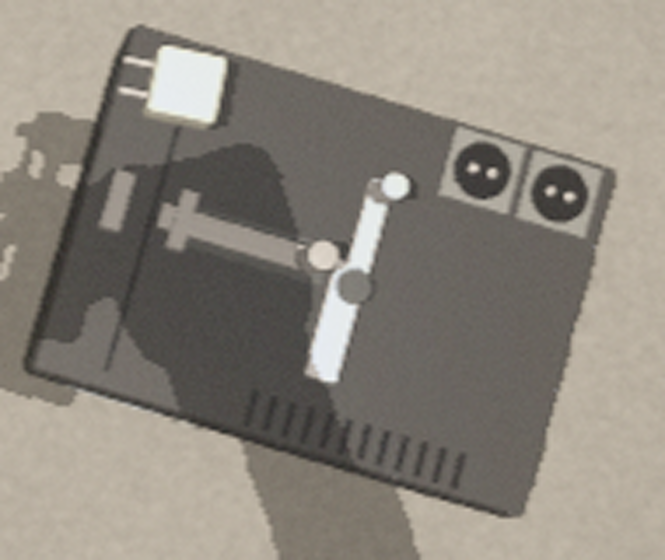

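The keeper lies square across, with the post at (396,186) and the pivot at (352,287). The bolt is out of its staple, with the knob at (323,255). I'll check the numbers, then hand in.

```bash
python3 - <<'E'
from h import *
t=lambda u,v:(290+u/3.5-.36,140+v/3.5-.36)
P=plane('top',t(396,186),.140);V=plane('top',t(352,287),.111);K=plane('top',t(323,255),.142)
d=P-V;a=np.degrees(np.arctan2(d[1],d[0]));b=np.linalg.norm((K-[.5368,-.1673,.142]))
print(P,a+105.5,b)
if abs(a+15.5)<4 and b>.039: print(close_job())
E
```

```text
[ 0.56707249 -0.25131006  0.14      ] 88.6012594446481 0.042384960978260666
the job is handed in; nothing more can be done
None
```

The battery lid on the dark-grey power unit is unlocked: I swung the keeper to its open stop (camera reads about 89°), then drew the bolt back about 42 mm to its stop. The job was handed in at about 11 s, with the arm clear of everything.

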